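# Gauge the candle-jar stopper that fits

### The arm

A 6-joint arm with a two-finger parallel gripper is mounted at the origin on the work surface. World frame = base frame: x ahead of the robot, y to its left, z up, the work surface at z = 0. Lengths are in m, angles in rad, forces in N, time in s.
With the tool pointing down it reaches from about 0.375 to 0.925 m from the base axis. Payload 5.7 kg.
Tool frame: the origin (TCP) lies at the very end of the fingers, on their centre line; the grasp point (between the pads) lies 19 mm behind it; x points along the fingers, y is the direction in which the jaws open and shut, and the axes are right-handed (so a half turn about x gives the same grasp; the last joint's range is limited). The gripper opens to 88 mm and grips with 3 to 60 N. Pads are 20 mm wide; open, the fingers measure 115 mm over their backs; the gripper's body (75 mm by 178 mm) begins 61 mm behind the grasp point.
Start: joints at [-1.268, 0.359, 1.51, -0, 1.272, -0.115], TCP at [0.243, -0.548, 0.223] pointing down, gripper open.
Joint ranges: [-2.97, 2.97], [-1.01, 2.36], [0.21, 2.38], [-0.96, 4.11], [0.2, 2.71], [-2.98, 2.98]. Speed limits (rad/s): [2.39, 2.39, 3.14, 3.14, 3.14, 3.14].

### API

Orientations are given as a rotation vector (axis times angle).
In Python, from station import env, camera gives the robot as it stands.
- The arm moves only by the shell command python3 -m crank 'ROWS' [FORCE]. ROWS is a JSON object of lists of equal length, an entry for each row: "fingers": the closure in counts, from 0 (fully open) to 255 (shut); "offset": the shift along the tool's x, y, z in mm, a list of three; "rot": the turn, a rotation vector about the tool's x, y, z in rad, a list of three. A call has exactly 5 rows; each row shifts and turns the commanded pose from where the row before left it, along the tool's axes as they then stand; what a row does not reach is not made up. A row lasts 1/10 s, in which the tool goes at most 50 mm and 8.59 degrees, less where a joint would pass 70% of its speed; a pose out of reach is approached as far as the arm can. A call is refused whole if a number of a shift passes 50 or a number of a turn 0.15, either way. A call with a gripper value outside its range is refused whole. The fingers move at their own pace and stop on an object; FORCE is the grip in N (left out, the last holds). Time passes only in rows, so rows that do not move let the fingers close, or fill a call up. It gives the time, the measured TCP pose, the force and the opening at its end, in the units of the state.
- env.get_obs(): the state, without advancing time (a new reading comes with each control period).
- camera(name): name is "scene" or "top" or "wrist"; returns a dict with "frame" (384x512x3 uint8, red, green, blue), "fx", "fy", "cx", "cy" (pixels), "R" (3x3) and "t" (3): a world point X has camera coordinates R X + t; the wrist camera has in their place "T_tool_cam" (4x4, takes a point from camera to tool coordinates, whose origin is the TCP and whose axes are the tool frame's). Camera axes: x right, y down, z forward; pixel columns grow to the right and rows downward; lengths in m; the calibration is good to about 2 mm. A picture is of the moment at which its call begins: read the wrist's pose just before it. There is no depth.
- env.job_done(): hands the job in, once; it reports no verdict.
The state is a dict: "t": time; "joints": joint angles; "qvel": joint speeds; "effort": joint torques, N m; "tool_pos": TCP position; "eef_rot": TCP orientation; "wrist_force": force on the tool from outside, world axes, zero at the start; "torque": the same for the moment, N m; "width": finger opening in m.
Only numpy, scipy, OpenCV 4.12 (cv2) and the standard library are available. Lean on these libraries where they do the work, as an engineer would, in place of code of your own. Each camera call takes 0.05 s, during which the arm holds its last target.

### The job

Of the three cork jar stoppers on the table, find the one that fits: too wide for the small no-go opening in the red half of the gauge, but narrow enough for the large go opening in the green half. Set it down squarely on the red opening so that it is seen to stop there, then bring it to the green opening and let it drop through into the bay below. Leave the other two stoppers where they are.

Things in the scene. Friction and masses are not known exactly. Their poses are not given: they have to be found in the camera images.
- gauge: gauge, fixed: level plate 90 x 180 x 8 mm on corner posts, top 68 mm above the table, over a white tray 96 x 186 mm (floor 5 mm, outer walls 25 mm high). Half towards +y green with the large go hole, half towards -y red with the small no-go hole; a wall under the middle parts the tray into a bay per hole. Origin: centre of its underside, z up, y lengthwise from red to green; any heading.
- go (a point): centre of the go opening, a round through hole 56 mm across in the green half, at the level of the plate's top (68 mm above the table); axes as the gauge's
- nogo (a point): centre of the no-go opening, a round through hole 34 mm across in the red half, at the level of the plate's top (68 mm above the table); axes as the gauge's
- stopper_a: jar stopper standing foot down on the table, loose: a round cork disc 28 mm across, 14 mm thick (lowest 3 mm bevelled) with an upright dark wooden knob on top, a cylinder 20 mm across and 30 mm tall; 44 mm tall in all. Origin at the centre of its underside, z up along the knob. 20 to 45 g. The three stoppers differ in disc diameter only; which lies where varies.
- stopper_b: jar stopper standing foot down on the table, loose: a round cork disc 44 mm across, 14 mm thick (lowest 3 mm bevelled) with an upright dark wooden knob on top, a cylinder 20 mm across and 30 mm tall; 44 mm tall in all. Origin at the centre of its underside, z up along the knob. 30 to 65 g. The three stoppers differ in disc diameter only; which lies where varies.
- stopper_c: jar stopper standing foot down on the table, loose: a round cork disc 66 mm across, 14 mm thick (lowest 3 mm bevelled) with an upright dark wooden knob on top, a cylinder 20 mm across and 30 mm tall; 44 mm tall in all. Origin at the centre of its underside, z up along the knob. 45 to 100 g. The three stoppers differ in disc diameter only; which lies where varies.

How it is judged:
On the way:
1. the 44 mm stopper is set on the no-go opening and stops there (horizontal distance between stopper_b and nogo below 0.013 m and z of stopper_b in the frame of nogo between -0.006 and 0.006 m and angle between stopper_b's own z axis and vertical below 0.2 rad and contact force between stopper_b and gauge above 0.3 N), for 0.1 s.
At the end, for the whole second after the job is handed in: the 44 mm stopper lies at rest in the bay below the green go opening, wholly under the plate (its underside less than 45 mm above the table), and each of the other two stoppers is within 30 mm of where it began (x of stopper_b in the frame of gauge between -0.045 and 0.045 m and y of stopper_b in the frame of gauge between 0.002 and 0.09 m and z of stopper_b in the frame of gauge between 0 and 0.045 m and linear speed of stopper_b below 0.02 m/s and distance of each of stopper_a, stopper_c from where it was at the start of the episode below 0.03 m); the robot touches nothing.
It fails at once if another stopper is displaced by more than 30 mm (distance of any of stopper_a, stopper_c from where it was at the start of the episode above 0.03 m).
It also fails if it takes over 48 s, if anything falls off the work surface, if the arm or the gripper's body presses on something with over 40 N, if the wrist force passes 120 N, or if a joint passes its speed limit or range.

## Working session

There is one attempt and no reset: what is moved stays moved. The work goes in short steps, Python scripts to look and compute and a shell command to move; the robot and the scene stay as the last step left them, time stands still between calls to the robot, and variables do not carry over. Pictures are saved under pics/ and viewed, and the job is handed in when it is done.

```bash
ls; mkdir -p pics; python3 - <<'E'
from station import env,camera
import cv2,numpy as np
o=env.get_obs();print({k:np.round(v,3).tolist() for k,v in o.items()})
for n in("top","scene"):
    c=camera(n);cv2.imwrite(f"pics/{n}0.png",c["frame"][:,:,::-1])
    print(n,c["fx"],c["cx"],c["cy"],np.round(c["R"],3).tolist(),np.round(c["t"],3).tolist())
E
```

```text
pics
{'t': 0.0, 'joints': [-1.268, 0.36, 1.511, -0.0, 1.273, -0.115], 'qvel': [0.001, -0.002, -0.0, -0.0, 0.001, 0.001], 'effort': [-0.003, -51.537, -27.072, 0.067, 0.035, -0.0], 'tool_pos': [0.243, -0.548, 0.222], 'eef_rot': [1.992, 0.424, -1.992], 'wrist_force': [0.11, -0.423, -0.41], 'torque': [0.012, 0.051, -0.033], 'width': 0.088}
top 432.2718121129316 255.5426291327549 192.0556123595936 [[0.012, -1.0, 0.005], [-0.996, -0.013, -0.088], [0.088, -0.004, -0.996]] [-0.002, 0.546, 1.055]
scene 394.3090536154553 248.23261644471702 189.24763987827603 [[-0.126, 0.992, -0.005], [0.681, 0.082, -0.728], [-0.722, -0.095, -0.686]] [0.058, -0.318, 1.155]
```

View pics/top0.png

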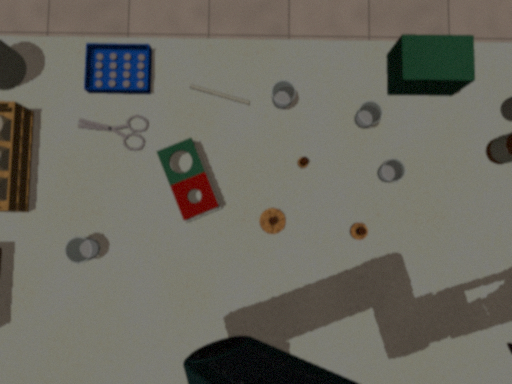

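View pics/scene0.png

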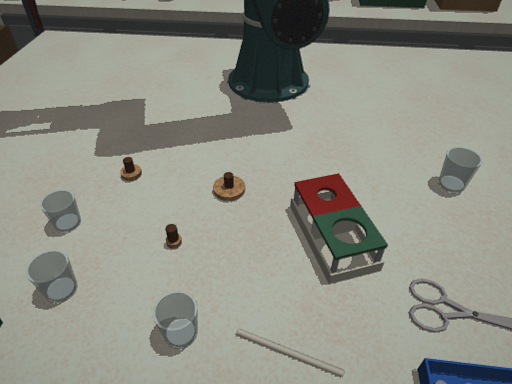

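The top view shows the stoppers at (303,162) small, (272,221) large and (359,231) medium. The gauge is near (190,180), with green towards the top of the picture. Next I measure them.

```bash
cat > h.py <<'E'
from station import env,camera
import cv2,numpy as np
from scipy.spatial.transform import Rotation as Ro
def ray(c,u,v,z,T=None):
    d=np.array([(u-c["cx"])/c["fx"],(v-c["cy"])/c["fy"],1.])
    if T is None:
        R=np.array(c["R"]);t=np.array(c["t"]);o=-R.T@t;d=R.T@d
    else: o=T[:3,3];d=T[:3,:3]@d
    return o+d*(z-o[2])/d[2]
def hsv(c): return cv2.cvtColor(c["frame"],cv2.COLOR_RGB2HSV)
def toolT(o):
    T=np.eye(4);T[:3,:3]=Ro.from_rotvec(o["eef_rot"]).as_matrix();T[:3,3]=o["tool_pos"];return T
def blobs(m,amin):
    return [k for k in cv2.findContours(m,cv2.RETR_EXTERNAL,cv2.CHAIN_APPROX_NONE)[0] if cv2.contourArea(k)>amin]
def meas(c,T=None,amin=60):
    H=hsv(c)
    out={}
    for n,ms in (("red",[((0,170,60),(6,255,255)),((174,170,60),(180,255,255))]),("green",[((60,100,30),(88,255,140))])):
        m=sum(cv2.inRange(H,*r) for r in ms).astype(np.uint8)
        for k in blobs(m,amin*4):
            pts=np.array([ray(c,*p[0],.068,T)[:2] for p in k],np.float32)
            r=cv2.minAreaRect(pts);print(n,r[0],r[1],r[2],"px",k.mean((0,1)))
            x,y,w,h=cv2.boundingRect(k); fm=np.zeros_like(m);cv2.drawContours(fm,[k],-1,255,-1)
            hm=fm&~m
            for q in blobs(cv2.morphologyEx(hm,cv2.MORPH_OPEN,np.ones((3,3),np.uint8)),amin/2):
                pq=np.array([ray(c,*p[0],.068,T)[:2] for p in q],np.float32)
                e=cv2.minEnclosingCircle(pq);print("   hole",e)
    m=cv2.inRange(H,(7,70,60),(24,255,255)) 
    m=cv2.morphologyEx(m,cv2.MORPH_CLOSE,np.ones((5,5),np.uint8))
    for k in blobs(m,amin/2):
        pts=np.array([ray(c,*p[0],.014,T)[:2] for p in k],np.float32)
        e=cv2.minEnclosingCircle(pts);print("cork px",k.mean((0,1)),"xy",e[0],"d",2*e[1])
E
python3 - <<'E'
from h import *
meas(camera("top"))
c=camera("scene");meas(c)
E
```

```text
red (0.5325198173522949, 0.1516062468290329) (0.08814243972301483, 0.08634091168642044) 23.236465454101562 px [194.13846154 195.5       ]
   hole ((0.5321059226989746, 0.15125229954719543), 0.0187754575163126)
green (0.6151630282402039, 0.18707144260406494) (0.0824088603258133, 0.08465834707021713) 22.982196807861328 px [180.19672131 161.05737705]
   hole ((0.614104688167572, 0.18664292991161346), 0.030902018770575523)
green (0.8802408576011658, -0.4379323720932007) (0.17697082459926605, 0.1144910380244255) 89.91739654541016 px [436.8161435   57.84304933]
cork px [358.71428571 230.7755102 ] xy (0.452968567609787, -0.25416046380996704) d 0.04488561674952507
cork px [272.19178082 220.35616438] xy (0.4762440025806427, -0.03719709441065788) d 0.06671027839183807
cork px [302.175 161.85 ] xy (0.6256161332130432, -0.11311911046504974) d 0.028135357424616814
cork px [ 29.19617225 161.71291866] xy (0.6211209297180176, 0.5840098261833191) d 0.2584671080112457
cork px [ 19.66836735 154.50510204] xy (0.6361078023910522, 0.603882908821106) d 0.24869248270988464
cork px [  6.875      150.21646341
[... 195 characters left out ...]
.54901961]
   hole ((0.5331997275352478, 0.15104646980762482), 0.01708376407623291)
green (0.6168551445007324, 0.18573907017707825) (0.09196041524410248, 0.0901111587882042) 22.90797996520996 px [349.24600639 237.93610224]
   hole ((0.6154565215110779, 0.18584685027599335), 0.02891152910888195)
cork px [173.46 242.02] xy (0.6302461624145508, -0.11193416267633438) d 0.03214595094323158
cork px [170.91666667 227.54166667] xy (0.5998542308807373, -0.1248435229063034) d 0.019100753590464592
cork px [228.51190476 187.        ] xy (0.47476059198379517, -0.03753833845257759) d 0.0852169468998909
cork px [129.33695652 168.90217391] xy (0.44613921642303467, -0.25884976983070374) d 0.08157961815595627
```

```bash
cat >> h.py <<'E'
def togo(x,y,z,yaw=None):
    o=env.get_obs();R=Ro.from_rotvec(o["eef_rot"]).as_matrix()
    d=R.T@(np.array([x,y,z])-o["tool_pos"])*1000
    print("t",o["t"],"pos",np.round(o["tool_pos"],4),"offset mm",np.round(d,1),"w",round(float(o["width"]),4),"F",np.round(o["wrist_force"],2))
    print(" toolx",np.round(R[:,0],3),"tooly",np.round(R[:,1],3),"y-heading deg",np.degrees(np.arctan2(R[1,1],R[0,1])))
E
python3 -c "
from h import *
togo(.453,-.254,.15)"
```

```text
t 0.2 pos [ 0.2433 -0.548   0.2221] offset mm [  72.4 -183.5 -310.9] w 0.0877 F [-0.24 -1.08 -0.32]
 toolx [-0.     0.001 -1.   ] tooly [ 0.406 -0.914 -0.001] y-heading deg -66.06229302613761
```

```bash
python3 -m crank '{"fingers":[0,0,0,0,0],"offset":[[0,-18,-31],[0,-18,-31],[0,-18,-31],[0,-18,-31],[0,-18,-31]],"rot":[[0,0,0],[0,0,0],[0,0,0],[0,0,0],[0,0,0]]}'
python3 -m crank '{"fingers":[0,0,0,0,0],"offset":[[14,-18,-31],[14,-18,-31],[14,-18,-31],[14,-18,-31],[14,-18,-31]],"rot":[[0,0,0],[0,0,0],[0,0,0],[0,0,0],[0,0,0]]}'
python3 - <<'E'
from h import *
togo(.453,-.254,.02)
o=env.get_obs();c=camera("wrist");T=toolT(o)@np.array(c["T_tool_cam"])
cv2.imwrite("pics/w1.png",c["frame"][:,:,::-1])
meas(c,T,200)
E
```

```text
t: 0.7
tool_pos: [0.3491, -0.4019, 0.2225]
eef_rot: [1.991, 0.422, -1.991]
wrist_force: [0.6, -0.1, 0.4]
width: 0.0877
t: 1.2
tool_pos: [0.4544, -0.2568, 0.1522]
eef_rot: [1.991, 0.422, -1.991]
wrist_force: [0.0, 0.1, 0.8]
width: 0.0876
t 1.2 pos [ 0.4544 -0.2568  0.1522] offset mm [132.2  -3.1   0.2] w 0.0876 F [0.04 0.08 0.81]
 toolx [ 0. -0. -1.] tooly [ 0.406 -0.914  0.   ] y-heading deg -66.0677403649539
cork px [307.74461538 375.73846154] xy (0.2429356873035431, -0.4226036071777344) d 0.1913807988166809
cork px [431.64285714 314.25324675] xy (0.37996476888656616, -0.5112212300300598) d 0.09184367954730988
cork px [ 81.77173913 317.3423913 ] xy (0.21536484360694885, -0.14006567001342773) d 0.0919194370508194
cork px [254.49152542 181.76271186] xy (0.4510330259799957, -0.25589901208877563) d 0.044978294521570206
cork px [52.19266055 67.98165138] xy (0.47401371598243713, -0.041306834667921066) d 0.07081787288188934
```

View pics/w1.png

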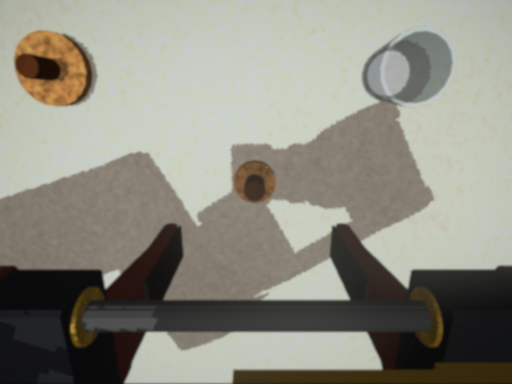

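Wrist view: the medium stopper sits at pixel (254,182), centred between the jaws, diameter about 45 mm. Its position agrees with the top view within 2.5 mm. I'll descend to the knob and grip.

```bash
Z='"rot":[[0,0,0],[0,0,0],[0,0,0],[0,0,0],[0,0,0]]'
python3 -m crank '{"fingers":[0,0,0,0,0],"offset":[[30,-2,2],[30,0,0],[30,0,0],[24,0,0],[0,0,0]],"rot":[[0,0,0],[0,0,0],[0,0,0],[0,0,0],[0,0,0]]}'
python3 -m crank '{"fingers":[60,100,100,100,100],"offset":[[10,0,0],[9,0,0],[0,0,0],[0,0,0],[0,0,0]],"rot":[[0,0,0],[0,0,0],[0,0,0],[0,0,0],[0,0,0]]}' 
python3 -m crank '{"fingers":[255,255,255,255,255],"offset":[[0,0,0],[0,0,0],[0,0,0],[0,0,0],[0,0,0]],"rot":[[0,0,0],[0,0,0],[0,0,0],[0,0,0],[0,0,0]]}' 15
python3 -m crank '{"fingers":[255,255,255,255,255],"offset":[[0,0,0],[0,0,0],[0,0,0],[0,0,0],[0,0,0]],"rot":[[0,0,0],[0,0,0],[0,0,0],[0,0,0],[0,0,0]]}' 15
python3 - <<'E'
from h import *
togo(.453,-.254,.02)
c=camera("wrist");cv2.imwrite("pics/w2.png",c["frame"][:,:,::-1])
E
```

```text
t: 1.75
tool_pos: [0.4489, -0.2556, 0.036]
eef_rot: [1.989, 0.427, -1.997]
wrist_force: [0.4, 0.7, 0.2]
width: 0.0879
t: 2.25
tool_pos: [0.4515, -0.2574, 0.0203]
eef_rot: [1.991, 0.421, -1.99]
wrist_force: [-0.2, 0.1, -0.7]
width: 0.0543
t: 2.75
tool_pos: [0.4511, -0.257, 0.0197]
eef_rot: [1.991, 0.422, -1.991]
wrist_force: [-0.2, 0.3, 0.7]
width: 0.0196
t: 3.25
tool_pos: [0.4511, -0.257, 0.0197]
eef_rot: [1.991, 0.422, -1.991]
wrist_force: [0.3, 0.2, 2.4]
width: 0.0197
t 3.25 pos [ 0.4511 -0.257   0.0197] offset mm [-0.3 -1.9 -3. ] w 0.0197 F [0.26 0.23 2.39]
 toolx [-0.  0. -1.] tooly [ 0.406 -0.914 -0.   ] y-heading deg -66.0607197149617
```

View pics/w2.png

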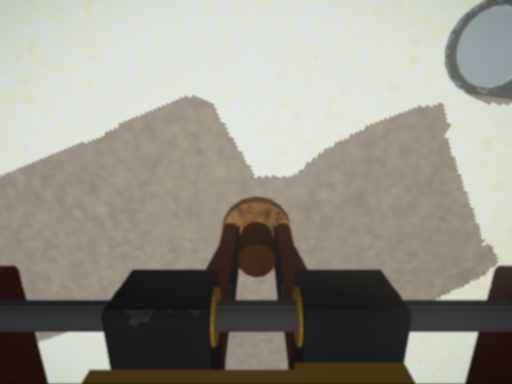

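The knob is held: jaws stopped at 19.7 mm, knob centred at (256,250). I'll lift and travel to the red half.

```bash

python3 -m crank '{"fingers":[255,255,255,255,255],"offset":[[-20,0,0],[-30,0,0],[-40,0,0],[-40,0,0],[-20,0,0]],"rot":[[0,0,0],[0,0,0],[0,0,0],[0,0,0],[0,0,0]]}' 15
python3 - <<'E'
from h import *
togo(.5325,.151,.17)
c=camera("wrist");cv2.imwrite("pics/w3.png",c["frame"][:,:,::-1])
E
```

```text
t: 3.8
tool_pos: [0.4523, -0.2579, 0.1728]
eef_rot: [1.993, 0.419, -1.987]
wrist_force: [-0.1, -0.3, -0.8]
width: 0.0196
t 3.8 pos [ 0.4523 -0.2579  0.1728] offset mm [   2.  -341.2 -239.2] w 0.0196 F [-0.1  -0.33 -0.79]
 toolx [ 0.003 -0.003 -1.   ] tooly [ 0.406 -0.914  0.004] y-heading deg -66.0590661783608
```

View pics/w3.png

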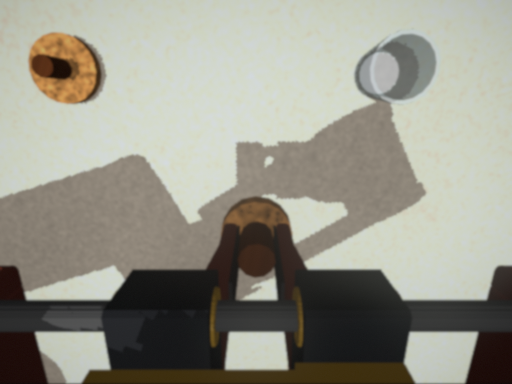

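The stopper came up with the fingers, unchanged in the grip. Next I move to a viewing spot short of the gauge.

```bash

python3 -m crank '{"fingers":[255,255,255,255,255],"offset":[[0,-20,-10],[0,-35,-16],[0,-35,-16],[0,-35,-16],[0,-35,-16]],"rot":[[0,0,0],[0,0,0],[0,0,0],[0,0,0],[0,0,0]]}' 
python3 -m crank '{"fingers":[255,255,255,255,255],"offset":[[0,-35,-16],[0,-35,-16],[0,-35,-16],[0,-35,-16],[0,-25,-12]],"rot":[[0,0,0],[0,0,0],[0,0,0],[0,0,0],[0,0,0]]}' 
python3 -m crank '{"fingers":[255,255,255,255,255],"offset":[[0,-16,0],[0,0,0],[0,0,0],[0,0,0],[0,0,0]],"rot":[[0,0,0],[0,0,0],[0,0,0],[0,0,0],[0,0,0]]}' 
python3 - <<'E'
from h import *
togo(.5325,.151,.12)
o=env.get_obs();c=camera("wrist");T=toolT(o)@np.array(c["T_tool_cam"])
cv2.imwrite("pics/w4.png",c["frame"][:,:,::-1])
meas(c,T,200)
E
```

```text
t: 4.35
tool_pos: [0.4531, -0.0793, 0.1688]
eef_rot: [1.991, 0.422, -1.993]
wrist_force: [-0.5, 0.4, -1.3]
width: 0.0193
t: 4.85
tool_pos: [0.4554, 0.1029, 0.1688]
eef_rot: [1.99, 0.424, -1.992]
wrist_force: [-0.3, -0.2, -0.3]
width: 0.0199
t: 5.35
tool_pos: [0.4501, 0.1146, 0.1695]
eef_rot: [1.992, 0.421, -1.992]
wrist_force: [0.4, -0.3, -0.4]
width: 0.0199
t 5.35 pos [0.4501 0.1146 0.1695] offset mm [ 49.5   0.1 -90.1] w 0.0199 F [ 0.43 -0.35 -0.39]
 toolx [-0. -0. -1.] tooly [ 0.405 -0.914  0.   ] y-heading deg -66.13413612701315
red (0.5300650596618652, 0.15086722373962402) (0.089013010263443, 0.08842356503009796) 22.928346633911133 px [255.66896552  83.57701149]
   hole ((0.5295849442481995, 0.15073807537555695), 0.017532233148813248)
green (0.5804163217544556, 0.1722215712070465) (0.01855606772005558, 0.08821338415145874) 23.829442977905273 px [257.09747292  13.23465704]
cork px [248.95348837 375.63517442] xy (0.1778114140033722, 0.006952933967113495) d 0.4516236484050751
cork px [298.63709677 316.97580645] xy (0.30120083689689636, -0.008104144595563412) d 0.08899067342281342
cork px [213.82113821 316.38211382] xy (0.2591541111469269, 0.08700363337993622) d 0.08899848163127899
cork px [255.95652174 259.77173913] xy (0.35496047139167786, 0.07343372702598572) d 0.04314127191901207
cork px [253.24899598 225.58634538] xy (0.38178181648254395, 0.09337076544761658) d 0.09789737313985825
cork px [388.26829268 208.56707317] xy (0.4730280339717865, -0.036139100790023804) d 0.07011175900697708
```

View pics/w4.png

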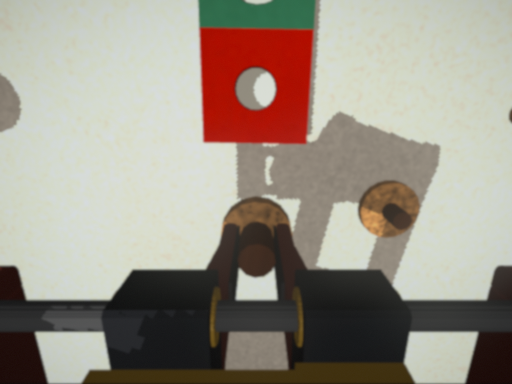

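Wrist view: the red hole is at about (256,88), i.e. (0.530, 0.151). The large stopper at (390,208) is undisturbed. I go above the hole, descend and creep to contact.

```bash

python3 -m crank '{"fingers":[255,255,255,255,255],"offset":[[0,-1,-20],[0,0,-30],[0,0,-25],[0,0,-13],[0,0,0]],"rot":[[0,0,0],[0,0,0],[0,0,0],[0,0,0],[0,0,0]]}' 
python3 -m crank '{"fingers":[255,255,255,255,255],"offset":[[20,0,0],[25,0,0],[20,0,0],[10,0,0],[0,0,0]],"rot":[[0,0,0],[0,0,0],[0,0,0],[0,0,0],[0,0,0]]}' 
python3 - <<'E'
from h import *
togo(.530,.151,.0877)
for n in ("wrist","scene"):
    c=camera(n);cv2.imwrite(f"pics/{n}5.png",c["frame"][:,:,::-1] if n=="wrist" else cv2.resize(c["frame"][130:300,240:420,::-1],None,fx=3,fy=3))
togo(.530,.151,.0877)
E
```

```text
t: 5.9
tool_pos: [0.5314, 0.1521, 0.1696]
eef_rot: [1.992, 0.422, -1.99]
wrist_force: [0.6, -0.6, 0.0]
width: 0.0195
t: 6.4
tool_pos: [0.5278, 0.1514, 0.0935]
eef_rot: [1.987, 0.422, -1.995]
wrist_force: [-0.5, -0.0, -0.5]
width: 0.0197
t 6.4 pos [0.5278 0.1514 0.0935] offset mm [ 5.8  1.3 -1.9] w 0.0197 F [-0.45 -0.01 -0.51]
 toolx [-0.004 -0.001 -1.   ] tooly [ 0.405 -0.914 -0.001] y-heading deg -66.07964967229361
t 6.5 pos [0.5297 0.1519 0.0952] offset mm [7.5 0.9 0.1] w 0.0196 F [-0.24 -0.01 -0.34]
 toolx [ 0.  0. -1.] tooly [ 0.406 -0.914 -0.   ] y-heading deg -66.07223238626844
```

View pics/wrist5.png

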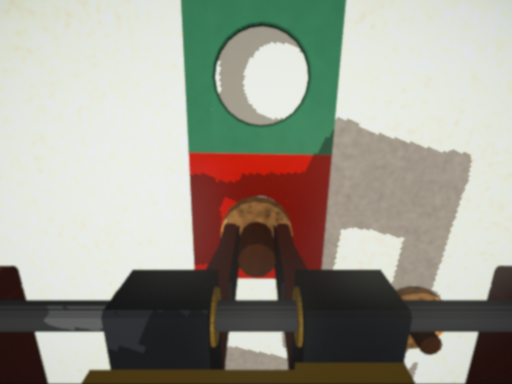

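View pics/scene5.png

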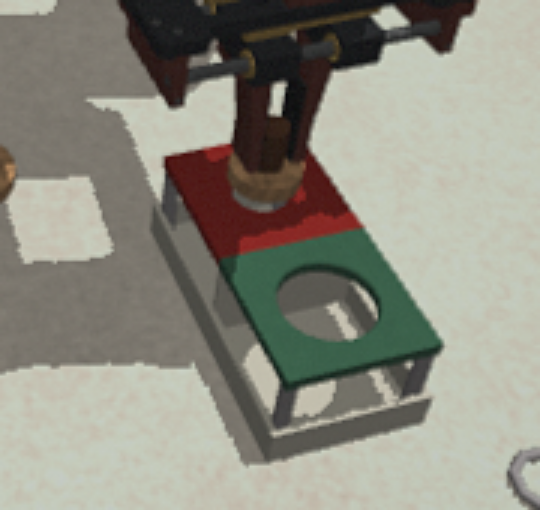

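The stopper hovers over the red hole. The green hole is at (262,76) in the wrist picture. Creeping down.

```bash

python3 -m crank '{"fingers":[255,255,255,255,255],"offset":[[2,1,0],[2,0,0],[2,0,0],[1,0,0],[0,0,0]],"rot":[[0,0,0],[0,0,0],[0,0,0],[0,0,0],[0,0,0]]}' 
python3 -m crank '{"fingers":[255,255,255,255,255],"offset":[[1,0,0],[0,0,0],[0,0,0],[0,0,0],[0,0,0]],"rot":[[0,0,0],[0,0,0],[0,0,0],[0,0,0],[0,0,0]]}' 
python3 - <<'E'
from h import *
togo(.530,.151,.0877)
o=env.get_obs();c=camera("wrist");T=toolT(o)@np.array(c["T_tool_cam"])
meas(c,T,200)
E
```

```text
t: 7.0
tool_pos: [0.5303, 0.1512, 0.0877]
eef_rot: [1.991, 0.422, -1.991]
wrist_force: [-0.4, -0.5, -0.3]
width: 0.0198
t: 7.5
tool_pos: [0.5303, 0.1513, 0.0876]
eef_rot: [1.991, 0.422, -1.991]
wrist_force: [-2.1, -0.9, 8.7]
width: 0.0195
t 7.5 pos [0.5303 0.1513 0.0876] offset mm [-0.1  0.1  0.4] w 0.0195 F [-2.06 -0.89  8.65]
 toolx [ 0.  0. -1.] tooly [ 0.406 -0.914  0.   ] y-heading deg -66.05336536253576
red (0.5363795757293701, 0.15340548753738403) (0.07564251869916916, 0.08812501281499863) 23.652698516845703 px [255.49913043 206.48521739]
green (0.6111316084861755, 0.18539854884147644) (0.08479414880275726, 0.08836936950683594) 22.98508071899414 px [260.24681529  76.07324841]
   hole ((0.6120858788490295, 0.1859748810529709), 0.027879124507308006)
cork px [249.56534508 375.38032305] xy (0.3472861647605896, 0.0795014351606369) d 0.3350674510002136
cork px [410.66666667 349.20833333] xy (0.45334213972091675, -0.048787180334329605) d 0.023503774777054787
cork px [436.29473684 345.63157895] xy (0.4643893539905548, -0.06867477297782898) d 0.038491617888212204
cork px [415.7826087  296.55072464] xy (0.5034757852554321, -0.02048732340335846) d 0.03227808699011803
cork px [298.4921875 316.5859375] xy (0.4392777979373932, 0.06867159903049469) d 0.06709252297878265
cork px [213.96875   316.4921875] xy (0.4074503183364868, 0.13890546560287476) d 0.06806932389736176
cork px [256.38541667 259.625     ] xy (0.4785861372947693, 0.12878404557704926) d 0.03234497830271721
cork px [256.45754717 219.69811321] xy (0.5050556063652039, 0.14004968106746674) d 0.06159769371151924
```

Contact at 8.7 N, exactly at plate height. I'll release it so it visibly stands there, then look.

```bash

python3 -m crank '{"fingers":[150,150,120,120,120],"offset":[[-1,0,0],[0,0,0],[0,0,0],[0,0,0],[0,0,0]],"rot":[[0,0,0],[0,0,0],[0,0,0],[0,0,0],[0,0,0]]}' 
python3 - <<'E'
from h import *
togo(.530,.151,.0877)
a=camera("wrist")["frame"];b=camera("scene")["frame"]
b=cv2.resize(b[150:278,250:420],(512,384))
cv2.imwrite("pics/c6.png",cv2.resize(np.vstack([a,b])[:,:,::-1],(400,600)))
E
```

```text
t: 8.05
tool_pos: [0.5302, 0.1512, 0.0875]
eef_rot: [1.991, 0.422, -1.991]
wrist_force: [0.9, -0.2, 0.2]
width: 0.0463
t 8.05 pos [0.5302 0.1512 0.0875] offset mm [-0.2  0.1  0.2] w 0.0463 F [ 0.87 -0.24  0.18]
 toolx [-0.  0. -1.] tooly [ 0.406 -0.914 -0.   ] y-heading deg -66.06192761167198
```

View pics/c6.png

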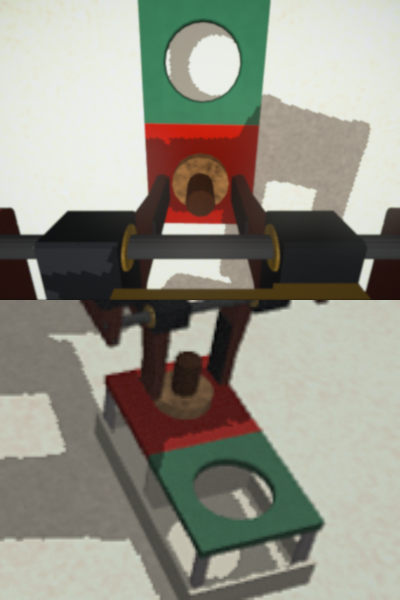

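The stopper stands upright, free, on the red hole (knob at about (200,195) in the upper half). Regrip, lift and move to green at (0.6125, 0.186).

```bash

python3 -m crank '{"fingers":[255,255,255,255,255],"offset":[[0,0,0],[0,0,0],[0,0,0],[0,0,0],[0,0,0]],"rot":[[0,0,0],[0,0,0],[0,0,0],[0,0,0],[0,0,0]]}' 15
python3 -m crank '{"fingers":[255,255,255,255,255],"offset":[[-10,0,0],[-15,0,0],[0,0,-15],[0,0,-20],[0,0,-20]],"rot":[[0,0,0],[0,0,0],[0,0,0],[0,0,0],[0,0,0]]}' 15
python3 -m crank '{"fingers":[255,255,255,255,255],"offset":[[0,0,-20],[0,0,-15],[0,0,0],[0,0,0],[0,0,0]],"rot":[[0,0,0],[0,0,0],[0,0,0],[0,0,0],[0,0,0]]}' 15
python3 - <<'E'
from h import *
togo(.6125,.186,.076)
a=camera("wrist")["frame"];b=camera("scene")["frame"]
b=cv2.resize(b[150:278,250:420],(512,384))
cv2.imwrite("pics/c7.png",cv2.resize(np.vstack([a,b])[:,:,::-1],(400,600)))
E
```

```text
t: 8.65
tool_pos: [0.5303, 0.1512, 0.0877]
eef_rot: [1.991, 0.422, -1.991]
wrist_force: [-0.3, -0.7, 0.5]
width: 0.0194
t: 9.15
tool_pos: [0.5812, 0.1738, 0.1137]
eef_rot: [1.992, 0.422, -1.99]
wrist_force: [0.5, 0.2, -0.3]
width: 0.0197
t: 9.65
tool_pos: [0.6113, 0.1874, 0.1127]
eef_rot: [1.99, 0.422, -1.992]
wrist_force: [-0.7, 0.1, -0.3]
width: 0.0196
t 9.65 pos [0.6113 0.1874 0.1127] offset mm [36.7  1.7 -0.6] w 0.0196 F [-0.67  0.05 -0.32]
 toolx [-0.001 -0.    -1.   ] tooly [ 0.406 -0.914 -0.   ] y-heading deg -66.06263829408684
```

View pics/c7.png

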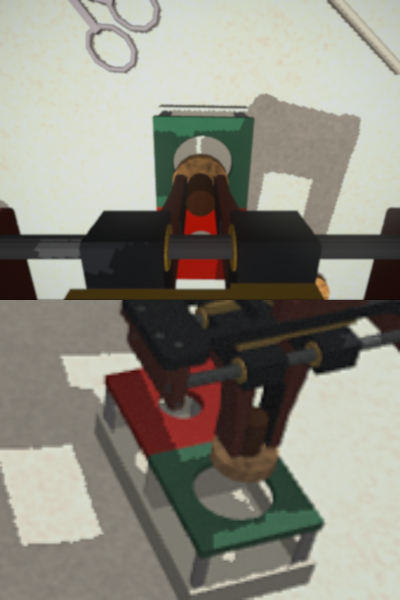

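The stopper hovers over the green hole, roughly centred. Lowering into it.

```bash

python3 -m crank '{"fingers":[255,255,255,255,255],"offset":[[10,1.5,-0.5],[10,0,0],[2,0,0],[0,0,0],[0,0,0]],"rot":[[0,0,0],[0,0,0],[0,0,0],[0,0,0],[0,0,0]]}' 15
python3 -m crank '{"fingers":[255,255,255,255,255],"offset":[[4,0,0],[4,0,0],[4,0,0],[3,0,0],[0,0,0]],"rot":[[0,0,0],[0,0,0],[0,0,0],[0,0,0],[0,0,0]]}' 15
python3 - <<'E'
from h import *
togo(.6125,.186,.076)
a=camera("wrist")["frame"];b=camera("scene")["frame"]
b=cv2.resize(b[150:278,250:420],(512,384))
cv2.imwrite("pics/c8.png",cv2.resize(np.vstack([a,b])[:,:,::-1],(400,600)))
E
```

```text
t: 10.25
tool_pos: [0.6135, 0.1865, 0.0905]
eef_rot: [1.991, 0.422, -1.991]
wrist_force: [-0.0, 0.7, -0.1]
width: 0.0197
t: 10.75
tool_pos: [0.6131, 0.1864, 0.075]
eef_rot: [1.99, 0.422, -1.992]
wrist_force: [-0.5, -0.2, -1.0]
width: 0.0195
t 10.75 pos [0.6131 0.1864 0.075 ] offset mm [-1.   0.2  0.7] w 0.0195 F [-0.54 -0.19 -0.96]
 toolx [-0.001 -0.    -1.   ] tooly [ 0.406 -0.914 -0.   ] y-heading deg -66.06064491257993
```

View pics/c8.png

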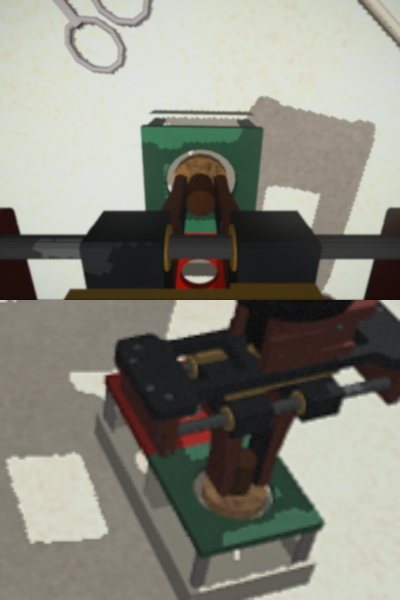

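The stopper is inside the green hole with clearance all round and no contact force. Releasing, then backing up.

```bash

python3 -m crank '{"fingers":[120,100,100,100,100],"offset":[[0,0,0],[0,0,0],[0,0,0],[0,0,0],[0,0,0]],"rot":[[0,0,0],[0,0,0],[0,0,0],[0,0,0],[0,0,0]]}' 
python3 -m crank '{"fingers":[100,100,100,100,100],"offset":[[-15,0,0],[-25,0,0],[-25,0,0],[-25,0,0],[-20,0,0]],"rot":[[0,0,0],[0,0,0],[0,0,0],[0,0,0],[0,0,0]]}' 
python3 -m crank '{"fingers":[100,100,100,100,100],"offset":[[0,0,40],[0,0,40],[0,0,30],[0,0,0],[0,0,0]],"rot":[[0,0,0],[0,0,0],[0,0,0],[0,0,0],[0,0,0]]}' 
python3 - <<'E'
from h import *
togo(.6125,.186,.076)
a=camera("wrist")["frame"];s=camera("scene");b=s["frame"]
b=cv2.resize(b[150:278,250:420],(512,384))
cv2.imwrite("pics/c9.png",cv2.resize(np.vstack([a,b])[:,:,::-1],(400,600)))
t=camera("top");cv2.imwrite("pics/t9.png",t["frame"][:,:,::-1]);meas(t)
E
```

```text
t: 11.35
tool_pos: [0.6136, 0.1865, 0.0758]
eef_rot: [1.991, 0.422, -1.991]
wrist_force: [0.2, 0.7, 0.0]
width: 0.0526
t: 11.85
tool_pos: [0.6142, 0.1867, 0.1886]
eef_rot: [1.994, 0.422, -1.989]
wrist_force: [1.2, -0.3, 0.0]
width: 0.0535
t: 12.35
tool_pos: [0.5136, 0.1419, 0.187]
eef_rot: [1.994, 0.422, -1.989]
wrist_force: [0.9, 0.2, -0.4]
width: 0.0534
t 12.35 pos [0.5136 0.1419 0.187 ] offset mm [ 111.3   -0.2 -108. ] w 0.0534 F [ 0.95  0.19 -0.43]
 toolx [ 0.002  0.001 -1.   ] tooly [ 0.405 -0.914  0.   ] y-heading deg -66.08396330347455
green (0.378770649433136, 0.2950279712677002) (0.5688738226890564, 0.3056180477142334) 4.927936553955078 px [130.8121372  279.72770449]
green (0.8791074156761169, -0.4368724822998047) (0.11460436880588531, 0.18090127408504486) 0.815611720085144 px [436.50446429  58.33482143]
cork px [272.32432432 220.47297297] xy (0.4759676158428192, -0.038220908492803574) d 0.06849516928195953
cork px [302.56666667 162.13333333] xy (0.6250782012939453, -0.11335400491952896) d 0.027618657797574997
cork px [ 17.48908297 158.95924309] xy (0.6323703527450562, 0.6205034255981445) d 0.29272472858428955
```

View pics/c9.png

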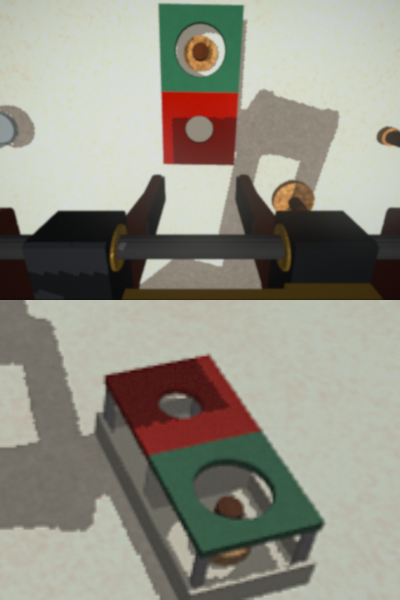

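View pics/t9.png

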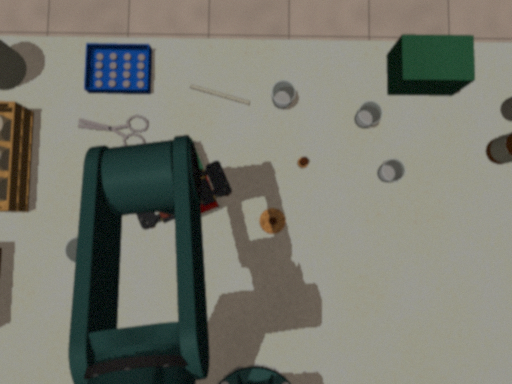

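The wrist and scene views show the stopper standing in the green bay, on the tray floor under the plate (seen through the hole at (200,50), upper half). The other two stoppers have moved about 1 mm at most by the top view, which is within measuring noise. The arm is clear.

```bash
python3 -c "
from h import *
env.job_done();togo(.6,.18,.1)"
```

```text
the job is handed in; nothing more can be done
the job is handed in; nothing more can be done
```

The job is done and handed in at about 12.5 s of the 48 s allowed; no verdict is reported.

- **Red opening:** I identified the 44 mm stopper (measured at about 45 mm) and pressed it squarely onto the red opening with about 8.7 N. It stopped with its underside at the plate's top. I then released it, and it stood upright there on its own.
- **Green opening:** I regripped it and lowered it about 12 mm into the green opening with no contact force. When released it dropped, and the last wrist and scene pictures show it upright in the green bay, under the plate.
- **Other stoppers:** the top view shows both within about 1 mm of where they started.
- **Robot:** the arm stood clear at the end, with the tool about 190 mm above the table.
- **Disagreement between cameras:** the wrist and top cameras differed by 2–3 mm on positions. I used the wrist camera's values throughout.
- **One check failed:** I tried to read the state once more after handing in, and it was refused.

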